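# Chilled espresso: latch the cold box, swing the ball dish over the cup

### The job

The steel chilling ball is fresh out of the cold box. First turn the cold box's wing latch all the way across its closed lid; then take the ball dish by the bar of its handle, lift it clear of its coaster and turn it about a quarter turn, so that the tip of its beak comes over the middle of the mouth of the white cup beside it and a little above the rim (less than 8 cm), with the dish still right above its coaster. Keep the dish level and the ball in its middle all the way, do not shift or knock over the cup, the jug or the tamper, and finish still holding the dish there, level and still.

Things in the scene. Friction and masses are not known exactly. Their poses are not given: they have to be found in the camera images.
- coldbox: Cold box: grey box 200 x 200 mm, 100 mm high with its white lid shut, fixed. A grey ledge 52 mm deep, 90 mm wide and level with the lid stands on the side nearest the robot (its -x side) and carries the latch. Origin at the centre of the box's underside.
- latch_grip (a point): Wing latch on the cold box's ledge, plain steel, turning on a vertical pin: a flat bar 80 x 16 mm with an upright fin on it along the bar, 44 mm long, 10 mm thick, 32 mm tall. This point lies on the pin's axis, 8 mm below the fin's top and 24 mm above the flat bar; its y axis runs along the fin, z up. Pinch the fin from above across its thickness.
- latch (a joint): Turn of the latch: 0 = along the lid's edge (open), grows counter-clockwise seen from above, 1.571 (a stop) = square across the lid's edge, lid secured. Light friction (0.05 N m), stays where it is left.
- coldlid (a joint): Cold box lid: 0 = shut (as at the start), grows as it opens.
- coaster: Round cork coaster, 90 mm across, 8 mm thick, fixed. Origin at the centre of its underside on the table.
- dish: Round steel ball dish standing loose on the coaster, about 0.18 kg: 102 mm across, rim 16.5 mm above its underside, hollow inside (7 degree slope, steeper beyond 20 mm from the middle), with a straight pouring beak 24 mm wide and an upright handle that arches over the ball. Origin at the centre of its underside; x points along the beak, y along the handle bar, z up.
- dish_bar (a point): Middle of the dark wooden handle bar, 83 mm above the dish's underside, right above its centre. The bar is level, 100 mm long along the dish's y, 12 mm wide, 14 mm high, on a leg at each end; take it from above with the fingers either side of it. The ball's top is 38 mm below the bar's centre.
- beak_tip (a point): Tip of the beak, 95 mm from the dish's centre along its x, 16.5 mm above its underside. At the start it points square to the line from coaster to cup, within about 0.3 rad.
- dish_seat (a point): Centre of the ball when it lies in the middle of the dish, 22 mm above the dish's underside.
- ball_center (a point): Centre of the loose steel ball, 32 mm across, about 0.13 kg, lying in the dish.
- cup: White ceramic cup without handle, 76 mm across the mouth, 60 mm high, standing loose on one side of the coaster, about 100 mm from its centre. Origin at the centre of its underside. The beak at coaster height would hit it, so lift first.
- jug: Steel milk jug, 70 mm across, 90 mm high, standing on the side of the coaster away from the cup. Origin at the centre of its underside. Not to be moved.
- tamper: Dark steel tamper, 58 mm across, 78 mm high, between the robot and the other things. Origin at the centre of its underside. Not to be moved.
Mind the look-alikes: they are no part of the job. Leave any blue or purple look-alike of the cup alone.

How it is judged (in metres and radians):
On the way, in this order (a step that is already met when the one before it is completed fails the run):
1. the latch is turned across the shut lid (value of joint latch above 1.35 rad and value of joint coldlid below 0.05 rad), for 0.2 s.
2. the dish is lifted off its coaster, level, by the fingers, before its beak is over the cup (height (world z) of dish above 0.03 m and contact force between dish and coaster below 0.05 N and contact force between the fingers and dish above 1 N and angle between dish's own z axis and vertical below 0.2 rad and horizontal distance between beak_tip and cup above 0.04 m), for 0.1 s.
At the end, for the whole second after the job is handed in: Latch past 1.35 rad, lid shut; dish held still by the fingers alone, tilt under 0.1 rad, centre within 25 mm of the coaster's axis, beak tip within 20 mm of the cup's axis and 4 to 85 mm above its rim; ball within 10 mm of its seat (all of step 1 and contact force between the fingers and dish above 1 N and contact force between dish and coaster below 0.05 N and contact force between dish and cup below 0.05 N and contact force between dish and jug below 0.05 N and horizontal distance between beak_tip and cup below 0.02 m and z of beak_tip in the frame of cup between 0.064 and 0.145 m and horizontal distance between dish and coaster below 0.025 m and angle between dish's own z axis and vertical below 0.1 rad and distance between ball_center and dish_seat below 0.01 m and linear speed of dish below 0.02 m/s and angular speed of dish below 0.15 rad/s); the arm keeps its last pose, push and grip.
It fails at once if the ball rolls more than 18 mm from the middle of the dish (distance between ball_center and dish_seat above 0.018 m).
It fails at once if the dish is tipped more than 0.3 rad (angle between dish's own z axis and vertical above 0.3 rad).
It fails at once if the cup, the jug or the tamper is knocked about (moved 25 mm or tipped) (distance of any of cup, jug, tamper from where it was at the start of the episode above 0.025 m or angle between any of cup, jug, tamper's own z axis and vertical above 0.3 rad).
It also fails if it takes over 67 s, if anything falls off the work surface, if the arm or the gripper's body presses on something with over 40 N, if the wrist force passes 120 N, or if a joint passes its speed limit or range.

### The arm

A 6-joint arm with a two-finger parallel gripper is mounted at the origin on the work surface. World frame = base frame: x ahead of the robot, y to its left, z up, the work surface at z = 0. Lengths are in m, angles in degrees, forces in N, time in s.
With the tool pointing down it reaches from about 0.3 to 0.75 m from the base axis. Payload 8.5 kg.
Tool frame: the origin (TCP) lies on the centre line of the jaws, within the pads' length; the fingertips stand 19 mm ahead of it and the grasp point (between the pads) is the TCP; z points along the fingers, x is the direction in which the jaws open and shut, and the axes are right-handed (so a half turn about z gives the same grasp; the last joint's range is limited). The gripper opens to 85 mm and grips with 20 to 120 N. Pads are 22 mm wide; open, the fingers measure 114 mm over their backs; the gripper's body (76 mm by 85 mm) begins 54 mm behind the grasp point. The pads swing forward as they close: fully open they stand 13 mm farther back than shut.
Start: joints at [56.82, 21.807, 74.336, -0, 83.858, -12.336], TCP at [0.196, 0.514, 0.25] pointing down, gripper open.
Joint ranges: [-178.18, 178.18], [-50.72, 133.34], [12.68, 142.11], [-81.47, 261.47], [9.98, 163.14], [-165.26, 165.26]. Speed limits (degrees/s): [136.94, 136.94, 180, 180, 180, 180].

### API

Orientations are given as a 3x3 rotation matrix whose columns are the frame's x, y, z axes.
In Python, from rig import env, cams, order gives the robot as it stands.
- The arm moves only by the tool step_arm, never from a script. Its argument "steps" is a list of rows, each an object with "xyz": the shift along the tool's x, y, z normalised to -1 to 1, where 1 is 0.04 m, a list of three; "turn": the turn, a rotation vector about the tool's x, y, z normalised to -1 to 1, where 1 is 0.08 rad, a list of three; "gripper": the gripper command: -1 is shut, 1 is fully open, values between are in proportion. A call has 1 to 20 rows; each row shifts and turns the commanded pose from where the row before left it, along the tool's axes as they then stand; what a row does not reach is not made up. A row lasts 1/12 s, in which the tool goes at most 41.7 mm and 7.16 degrees, less where a joint would pass 70% of its speed; a pose out of reach is approached as far as the arm can. A call with a number of a shift or a turn outside -1 to 1 is refused whole. A call with a gripper value outside its range is refused whole. The fingers move at their own pace and stop on an object; "squeeze" is the grip in N (left out, the last holds). Time passes only in rows, so rows that do not move let the fingers close. It gives the time, the measured TCP pose, the force and the opening at its end, in the units of the state.
- env.observe(): the state, without advancing time (a new reading comes with each control period).
- cams.get_image(name): name is "side" or "top" or "wrist"; returns (picture, depth): 420x560x3 uint8, red, green, blue; 420x560 float32, m along the optical axis (not along the pixel's ray), 0 where there is no reading.
- cams.camera_info(name): a dict with "fx", "fy", "cx", "cy" (pixels), "extrinsics" (4x4, takes a point from camera to world coordinates). Camera axes: x right, y down, z forward; pixel columns grow to the right and rows downward; lengths in m; the calibration is good to about 2 mm. A picture is of the moment at which its call begins: read the wrist's pose just before it. camera_info takes no time and is no camera call; for the wrist camera it gives the pose at the moment of the call.
- order.close_job(): hands the job in, once; it reports no verdict.
The state is a dict: "time_s": time; "q": joint angles; "qvel": joint speeds; "joint_efforts": joint torques, N m; "position": TCP position; "tool_rot": TCP orientation; "ft_force": force on the tool from outside, world axes, zero at the start; "wrist_torque": the same for the moment, N m; "grip_width": finger opening in m.
Only numpy, scipy, OpenCV 4.12 (cv2) and the standard library are available. Lean on these libraries where they do the work, as an engineer would, in place of code of your own. Each camera call takes 0.05 s, during which the arm holds its last target. There are 200 camera calls.

## Working session

There is one attempt and no reset: what is moved stays moved. The work goes in short steps, Python scripts to look and compute and a tool call to move; the robot and the scene stay as the last step left them, time stands still between calls to the robot, and variables do not carry over. Pictures are saved under pics/ and viewed, about 8 in all and at most 12, crops included, and the job is handed in when it is done.

Besides the shell and the picture viewer there is one more tool, called after ">>>" as name([rows], argument=value, ...), one row to a line, values as JSON. step_arm: Moves the arm, as the interface text tells. Scaled input: -1 to 1 covers 0.04 m each way for a shift and 0.08 rad each way for a turn. Its arguments: {"type":"object","properties":{"steps":{"type":"array"},"squeeze":{"type":"number"}},"required":["steps"]}

```bash
mkdir -p pics; ls; python3 - <<'E'
from rig import env,cams,order
import cv2,numpy as np
s=env.observe();print(s['time_s'],s['position'],s['tool_rot'],s['grip_width'])
for n in("top","side"):
    im,d=cams.get_image(n);cv2.imwrite(f'pics/{n}0.png',im[...,::-1]);np.savez(f'{n}0.npz',im=im,d=d)
    i=cams.camera_info(n);print(n,i)
E
```

```text
pics
0.0 [0.1955668  0.51376676 0.24968563] [[ 3.55866366e-01  9.34536476e-01 -8.39800680e-04]
 [ 9.34535707e-01 -3.55867193e-01 -1.24617187e-03]
 [-1.46345058e-03 -3.41353066e-04 -9.99998871e-01]] 0.08560929691142681
top {'fx': 473.4211470278681, 'fy': 473.4211470278681, 'cx': 274.99137650129035, 'cy': 201.9365112068425, 'extrinsics': array([[ 0.00801843, -0.98710962,  0.15984461,  0.40043294],
       [-0.99995073, -0.00697969,  0.00705887,  0.02334934],
       [-0.00585222, -0.15989334, -0.98711695,  1.15862423],
       [ 0.        ,  0.        ,  0.        ,  1.        ]])}
side {'fx': 503.6189325648518, 'fy': 503.6189325648518, 'cx': 279.0142904712864, 'cy': 216.676348997038, 'extrinsics': array([[ 0.77566088, -0.45368822,  0.43876782,  0.04858277],
       [-0.63089868, -0.53773224,  0.55929499, -0.6562693 ],
       [-0.01780595, -0.71064129, -0.70332916,  0.93210059],
       [ 0.        ,  0.        ,  0.        ,  1.        ]])}
```

View pics/top0.png

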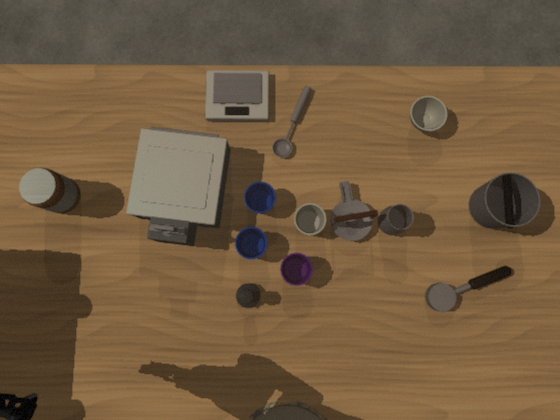

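View pics/side0.png

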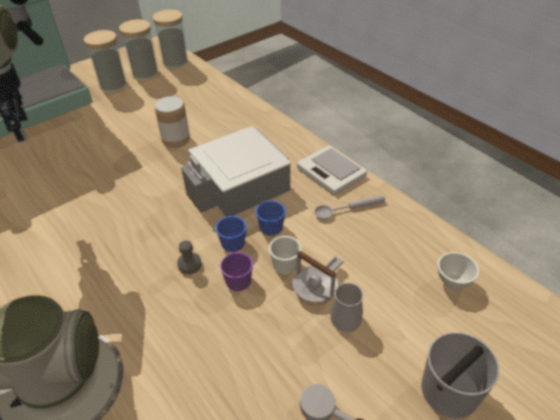

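The top view shows the cold box at (178,178) with its latch at (172,228), the dish at (352,220), the jug at (397,220) and the tamper at (248,295). There are several cup candidates: white (310,219), white bowl (428,115), blue (260,198) and (251,243), and purple (296,269). The white one at (310,219) fits, since it is right beside the coaster and opposite the jug. I'll confirm that in an enlarged crop.

```bash
cat > h.py <<'E'
import numpy as np
from rig import env,cams,order
def ray(i,px):
    E=i['extrinsics'];d=E[:3,:3]@np.array([(px[0]-i['cx'])/i['fx'],(px[1]-i['cy'])/i['fy'],1.]);return E[:3,3],d
def onz(i,px,z):
    o,d=ray(i,px);return (o+d*(z-o[2])/d[2])[:2].round(4)
def cloud(i,d):
    v,u=np.mgrid[:420,:560];P=np.stack([(u-i['cx'])/i['fx']*d,(v-i['cy'])/i['fy']*d,d],-1)
    return P@i['extrinsics'][:3,:3].T+i['extrinsics'][:3,3]
E
python3 - <<'E'
from h import *
import cv2
z=np.load('top0.npz');im,d=z['im'],z['d'];i=cams.camera_info('top')
a=cv2.resize(im[165:275,280:420],None,fx=5,fy=5,interpolation=3)[:,:700]
b=cv2.resize(im[205:255,140:205],None,fx=5,fy=5,interpolation=3)
a[:250,:][-250:,0:0]=0
c=np.zeros((600,700,3),np.uint8);c[:550]=a
c[350:600,375:700]=b
cv2.imwrite('pics/crop0.png',c[...,::-1])
P=cloud(i,d)
for n,(u,v,r) in dict(box=(178,178,40),latch=(172,228,18),cup=(310,219,17),dish=(352,220,25),jug=(397,220,17),tamp=(248,295,12)).items():
    q=P[v-r:v+r,u-r:u+r].reshape(-1,3);q=q[q[:,2]>.02];print(n,np.percentile(q,[1,50,99],axis=0).round(3).tolist())
E
```

```text
box [[0.536, 0.164, 0.096], [0.626, 0.253, 0.102], [0.72, 0.345, 0.107]]
latch [[0.479, 0.225, 0.041], [0.512, 0.261, 0.101], [0.552, 0.304, 0.147]]
cup [[0.472, -0.086, 0.021], [0.553, -0.056, 0.056], [0.576, -0.002, 0.393]]
dish [[0.495, -0.198, 0.02], [0.541, -0.149, 0.025], [0.6, -0.1, 0.104]]
jug [[0.509, -0.285, 0.021], [0.54, -0.244, 0.061], [0.574, -0.219, 0.094]]
tamp [[0.339, 0.07, 0.02], [0.364, 0.094, 0.061], [0.39, 0.121, 0.081]]
```

View pics/crop0.png

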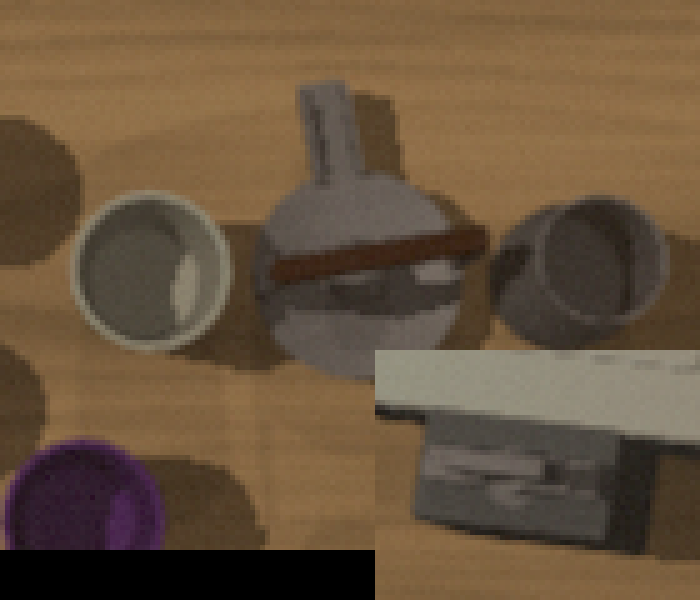

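The crop confirms the white cup (310,219) beside the dish, on the side opposite the jug. The beak points up (+x) at (345,182). The bar runs from (334,219) to (378,213). The latch fin is the light strip near (170,228).

```bash
python3 - <<'E'
from h import *
import cv2
def rect(q):
    (c,s,a)=cv2.minAreaRect((q[:,:2]*1000).astype(np.float32));return np.round(c,1),np.round(s,1),round(a,1),len(q)
for n in('top','side'):
    z=np.load(n+'0.npz');im,d=z['im'].astype(int),z['d'];i=cams.camera_info(n);P=cloud(i,d);x,y,h=P[...,0],P[...,1],P[...,2]
    A=lambda m:P[m]
    print(n)
    m=(h>.09)&(h<.112)&(x>.54)&(x<.75)&(y>.13)&(y<.4);print('lid',rect(A(m)),np.median(h[m]))
    m=(h>.122)&(h<.16)&(x>.46)&(x<.56)&(y>.2)&(y<.32);q=A(m);print('fin',rect(q),np.percentile(q[:,2],[5,50,95]).round(4))
    qq=q[:,:2]-q[:,:2].mean(0);w,v=np.linalg.eigh(qq.T@qq);print('  mean',q.mean(0).round(4),'dir',np.degrees(np.arctan2(v[1,1],v[0,1])).round(1))
    m=(im[...,0]>im[...,2]*1.6)&(h>.08)&(h<.115)&(x>.45)&(x<.62)&(y>-.23)&(y<-.07);q=A(m);print('bar',rect(q),np.median(q[:,2]).round(4))
    qq=q[:,:2]-q[:,:2].mean(0);w,v=np.linalg.eigh(qq.T@qq);print('  mean',q.mean(0).round(4),'dir',np.degrees(np.arctan2(v[1,1],v[0,1])).round(1))
    for nm,c,r,zz in(('cup',(.55,-.06),.055,.06),('jug',(.54,-.245),.05,.09),('tamp',(.364,.094),.045,.078)):
        m=(abs(h-zz)<.006)&(np.hypot(x-c[0],y-c[1])<r);q=A(m)
        print(nm,cv2.minEnclosingCircle((q[:,:2]*1000).astype(np.float32)),np.median(q[:,2]).round(3))
i=cams.camera_info('top')
print('bar ray',onz(i,(334.4,219.2),.098),onz(i,(377.6,212.8),.098),'cup',onz(i,(310.4,219.2),.06))
print('beak tip',onz(i,(280+322/5,165+84/5),.0245))
E
```

```text
top
lid (array([637. , 257.2]), array([205.4, 211.3]), 83.6, 7562) 0.10154110710524056
fin (array([509. , 272.2]), array([45.6, 10.1]), 84.3, 113) [0.1297 0.1426 0.1465]
  mean [0.5083 0.2703 0.1411] dir 84.2
bar (array([ 543.7, -151. ]), array([12.6, 98.7]), 10.0, 211) 0.098
  mean [ 0.5426 -0.1527  0.0976] dir 100.1
cup ((540.9769287109375, -59.125328063964844), 47.02177047729492) 0.06
jug ((545.3417358398438, -239.55091857910156), 42.1636962890625) 0.089
tamp ((361.9265441894531, 95.60018157958984), 16.065893173217773) 0.076
side
lid (array([636.7, 255.8]), array([211.2, 209.4]), 84.5, 3577) 0.10138988629570145
fin (array([507.9, 268.1]), array([47.2, 11.8]), 83.3, 98) [0.1248 0.1389 0.1454]
  mean [0.5057 0.2645 0.1372] dir 85.6
bar (array([ 541.7, -152.7]), array([14.3, 96.9]), 9.6, 237) 0.0971
  mean [ 0.54   -0.1506  0.0964] dir 99.7
cup ((539.3930053710938, -61.9909782409668), 49.61760330200195) 0.059
jug ((540.9447631835938, -239.67849731445312), 44.14914321899414) 0.088
tamp ((361.48388671875, 92.52055358886719), 16.51521873474121) 0.076
bar ray [ 0.5337 -0.1033] [ 0.549 -0.201] cup [ 0.5381 -0.0518]
beak tip [ 0.6351 -0.1376]
```

>>> step_arm([
  {"xyz": [-0.24,0.79,0],"turn": [0,0,0],"gripper": 0.1},
  {"xyz": [-0.24,0.79,0],"turn": [0,0,0],"gripper": 0.1},
  {"xyz": [-0.24,0.79,0],"turn": [0,0,0],"gripper": 0.1},
  {"xyz": [-0.24,0.79,0],"turn": [0,0,0],"gripper": 0.1},
  {"xyz": [-0.24,0.79,0],"turn": [0,0,0],"gripper": 0.1},
  {"xyz": [-0.24,0.79,0],"turn": [0,0,0],"gripper": 0.1},
  {"xyz": [-0.24,0.79,0],"turn": [0,0,0],"gripper": 0.1},
  {"xyz": [-0.24,0.79,0],"turn": [0,0,0],"gripper": 0.1},
  {"xyz": [-0.24,0.79,0],"turn": [0,0,0],"gripper": 0.1},
  {"xyz": [-0.24,0.79,0],"turn": [0,0,0],"gripper": 0.1},
  {"xyz": [-0.24,0.79,0],"turn": [0,0,0],"gripper": 0.1},
  {"xyz": [-0.24,0.79,0],"turn": [0,0,0],"gripper": 0.1},
])

```text
time_s: 1.1
position: [0.5101, 0.2701, 0.25]
tool_rot: [[0.356, 0.935, -0.001], [0.935, -0.356, -0.0], [-0.0, -0.001, -1.0]]
ft_force: [-0.1, 0.8, 1.0]
grip_width: 0.0471
```

>>> step_arm([
  {"xyz": [0,0,0],"turn": [0,0,0.96],"gripper": 0.1},
  {"xyz": [0,0,0],"turn": [0,0,0.96],"gripper": 0.1},
  {"xyz": [0,0,0],"turn": [0,0,0.96],"gripper": 0.1},
  {"xyz": [0,0,0],"turn": [0,0,0.96],"gripper": 0.1},
  {"xyz": [0,0,0],"turn": [0,0,0.96],"gripper": 0.1},
  {"xyz": [0,0,0],"turn": [0,0,0.96],"gripper": 0.1},
  {"xyz": [0,0,0],"turn": [0,0,0.96],"gripper": 0.1},
  {"xyz": [0,0,0],"turn": [0,0,0.96],"gripper": 0.1},
  {"xyz": [0,0,0],"turn": [0,0,0.96],"gripper": 0.1},
  {"xyz": [0,0,0],"turn": [0,0,0.96],"gripper": 0.1},
  {"xyz": [0,0,0],"turn": [0,0,0.96],"gripper": 0.1},
  {"xyz": [0,0,0],"turn": [0,0,0.96],"gripper": 0.1},
  {"xyz": [0,0,0],"turn": [0,0,0.96],"gripper": 0.1},
  {"xyz": [0,0,0],"turn": [0,0,0.96],"gripper": 0.1},
  {"xyz": [0,0,0],"turn": [0,0,0.96],"gripper": 0.1},
  {"xyz": [0,0,0],"turn": [0,0,0.96],"gripper": 0.1},
  {"xyz": [0,0,0],"turn": [0,0,0.96],"gripper": 0.1},
  {"xyz": [0,0,0],"turn": [0,0,0],"gripper": 0.1},
])

```text
time_s: 2.6
position: [0.509, 0.2714, 0.2499]
tool_rot: [[0.995, -0.101, -0.001], [-0.101, -0.995, -0.0], [-0.001, 0.0, -1.0]]
ft_force: [0.7, -0.7, -1.1]
grip_width: 0.0469
```

```bash
python3 - <<'E'
from h import *
import cv2
s=env.observe();R=s['tool_rot'];print(s['time_s'],s['position'].round(4) if hasattr(s['position'],'round') else s['position'],np.degrees(np.arctan2(R[1][0],R[0][0])))
i=cams.camera_info('wrist');im,d=cams.get_image('wrist');cv2.imwrite('pics/w1.png',im[...,::-1])
np.savez('w1.npz',im=im,d=d,E=i['extrinsics'])
P=cloud(i,d);x,y,h=P[...,0],P[...,1],P[...,2]
m=(h>.13)&(h<.155)&(abs(x-.509)<.05)&(abs(y-.27)<.05);q=P[m];print(len(q),cv2.minAreaRect((q[:,:2]*1000).astype(np.float32)),np.percentile(q[:,2],[5,50,95]))
v,u=np.nonzero(m);print(u.min(),u.max(),v.min(),v.max())
t=q[q[:,2]>np.percentile(q[:,2],90)-.003];print('top',cv2.minAreaRect((t[:,:2]*1000).astype(np.float32)))
E
```

```text
2.6 [0.509  0.2714 0.2499] -5.799350953858066
861 ((506.4549560546875, 272.0379638671875), (43.45335006713867, 9.936352729797363), 83.92724609375) [0.14062306 0.14321508 0.1444332 ]
276 290 181 242
top ((506.42779541015625, 271.8626708984375), (43.074554443359375, 9.831363677978516), 83.74500274658203)
```

View pics/w1.png

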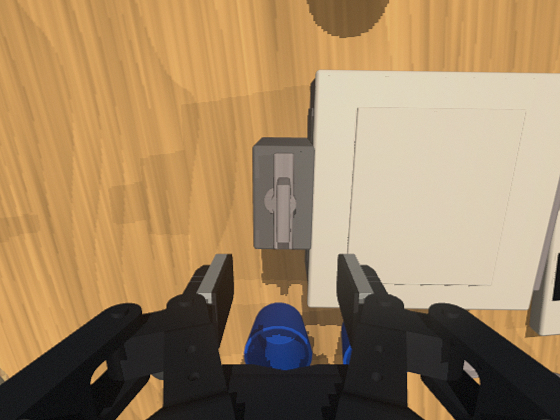

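>>> step_arm([
  {"xyz": [-0.06,-0.01,0.46],"turn": [0,0,0],"gripper": 0.1},
  {"xyz": [0,0,0.46],"turn": [0,0,0],"gripper": 0.1},
  {"xyz": [0,0,0.46],"turn": [0,0,0],"gripper": 0.1},
  {"xyz": [0,0,0.46],"turn": [0,0,0],"gripper": 0.1},
  {"xyz": [0,0,0.46],"turn": [0,0,0],"gripper": 0.1},
  {"xyz": [0,0,0.46],"turn": [0,0,0],"gripper": 0.1},
  {"xyz": [0,0,0],"turn": [0,0,0],"gripper": 0.1},
  {"xyz": [0,0,0],"turn": [0,0,0],"gripper": -1},
  {"xyz": [0,0,0],"turn": [0,0,0],"gripper": -1},
  {"xyz": [0,0,0],"turn": [0,0,0],"gripper": -1},
  {"xyz": [0,0,0],"turn": [0,0,0],"gripper": -1},
  {"xyz": [0,0,0],"turn": [0,0,0],"gripper": -1},
  {"xyz": [0,0,0],"turn": [0,0,0],"gripper": -1},
  {"xyz": [0,0,0],"turn": [0,0,0],"gripper": -1},
  {"xyz": [0,0,0],"turn": [0,0,0],"gripper": -1},
], squeeze=25)

```text
time_s: 3.9
position: [0.5075, 0.2722, 0.1413]
tool_rot: [[0.995, -0.098, 0.003], [-0.098, -0.995, 0.001], [0.003, -0.001, -1.0]]
ft_force: [1.5, -0.7, 6.1]
grip_width: 0.0094
```

>>> step_arm([
  {"xyz": [0,0,-0.05],"turn": [0,0,-0.8],"gripper": -1},
  {"xyz": [0,0,0],"turn": [0,0,-0.8],"gripper": -1},
  {"xyz": [0,0,0],"turn": [0,0,-0.8],"gripper": -1},
  {"xyz": [0,0,0],"turn": [0,0,-0.8],"gripper": -1},
  {"xyz": [0,0,0],"turn": [0,0,-0.8],"gripper": -1},
  {"xyz": [0,0,0],"turn": [0,0,-0.8],"gripper": -1},
  {"xyz": [0,0,0],"turn": [0,0,-0.8],"gripper": -1},
  {"xyz": [0,0,0],"turn": [0,0,-0.8],"gripper": -1},
  {"xyz": [0,0,0],"turn": [0,0,-0.8],"gripper": -1},
  {"xyz": [0,0,0],"turn": [0,0,-0.8],"gripper": -1},
  {"xyz": [0,0,0],"turn": [0,0,0],"gripper": -1},
])

```text
time_s: 4.82
position: [0.507, 0.2721, 0.1414]
tool_rot: [[0.856, 0.517, 0.0], [0.517, -0.856, 0.0], [0.0, 0.0, -1.0]]
ft_force: [4.7, 0.9, -7.7]
grip_width: 0.0095
```

>>> step_arm([
  {"xyz": [0,0,0],"turn": [0,0,-0.9],"gripper": -1},
  {"xyz": [0,0,0],"turn": [0,0,-0.9],"gripper": -1},
  {"xyz": [0,0,0],"turn": [0,0,-0.9],"gripper": -1},
  {"xyz": [0,0,0],"turn": [0,0,-0.9],"gripper": -1},
  {"xyz": [0,0,0],"turn": [0,0,-0.9],"gripper": -1},
  {"xyz": [0,0,0],"turn": [0,0,-0.9],"gripper": -1},
  {"xyz": [0,0,0],"turn": [0,0,-0.9],"gripper": -1},
  {"xyz": [0,0,0],"turn": [0,0,-0.9],"gripper": -1},
  {"xyz": [0,0,0],"turn": [0,0,-0.9],"gripper": -1},
  {"xyz": [0,0,0],"turn": [0,0,-0.6],"gripper": -1},
  {"xyz": [0,0,0],"turn": [0,0,-0.6],"gripper": -1},
  {"xyz": [0,0,0],"turn": [0,0,-0.6],"gripper": -1},
  {"xyz": [0,0,0],"turn": [0,0,-0.6],"gripper": -1},
  {"xyz": [0,0,0],"turn": [0,0,-0.6],"gripper": -1},
  {"xyz": [0,0,0],"turn": [0,0,0],"gripper": -1},
  {"xyz": [0,0,0],"turn": [0,0,0],"gripper": -1},
  {"xyz": [0,0,0],"turn": [0,0,0],"gripper": -1},
  {"xyz": [0,0,0],"turn": [0,0,0],"gripper": -1},
])

```text
time_s: 6.32
position: [0.5066, 0.2715, 0.1414]
tool_rot: [[0.143, 0.99, -0.001], [0.99, -0.143, -0.001], [-0.001, -0.001, -1.0]]
ft_force: [3.5, -3.6, -9.3]
grip_width: 0.0093
```

>>> step_arm([
  {"xyz": [0,0,0],"turn": [0,0,0],"gripper": 0.2},
  {"xyz": [0,0,0],"turn": [0,0,0],"gripper": 0.2},
  {"xyz": [0,0,0],"turn": [0,0,0],"gripper": 0.2},
  {"xyz": [0,0,0],"turn": [0,0,0],"gripper": 0.2},
  {"xyz": [0,0,-0.5],"turn": [0,0,0],"gripper": 0.2},
  {"xyz": [0,0,-0.5],"turn": [0,0,0],"gripper": 0.2},
  {"xyz": [0,0,-0.5],"turn": [0,0,0],"gripper": 0.2},
  {"xyz": [0,0,-0.5],"turn": [0,0,0],"gripper": 0.2},
  {"xyz": [0,0,-0.5],"turn": [0,0,0],"gripper": 0.2},
  {"xyz": [0,0,-0.25],"turn": [0,0,0],"gripper": 0.2},
])

```text
time_s: 7.15
position: [0.5071, 0.2724, 0.2547]
tool_rot: [[0.141, 0.99, 0.004], [0.99, -0.141, 0.001], [0.002, 0.004, -1.0]]
ft_force: [0.8, -0.6, 0.9]
grip_width: 0.0511
```

>>> step_arm([
  {"xyz": [-0.69,0.16,0],"turn": [0,0,0],"gripper": 0.2},
  {"xyz": [-0.69,0.16,0],"turn": [0,0,0],"gripper": 0.2},
  {"xyz": [-0.69,0.16,0],"turn": [0,0,0],"gripper": 0.2},
  {"xyz": [-0.69,0.16,0],"turn": [0,0,0],"gripper": 0.2},
  {"xyz": [-0.69,0.16,0],"turn": [0,0,0],"gripper": 0.2},
  {"xyz": [-0.69,0.16,0],"turn": [0,0,0],"gripper": 0.2},
  {"xyz": [-0.69,0.16,0],"turn": [0,0,0],"gripper": 0.2},
  {"xyz": [-0.69,0.16,0],"turn": [0,0,0],"gripper": 0.2},
  {"xyz": [-0.69,0.16,0],"turn": [0,0,0],"gripper": 0.2},
  {"xyz": [-0.69,0.16,0],"turn": [0,0,0],"gripper": 0.2},
  {"xyz": [-0.69,0.16,0],"turn": [0,0,0],"gripper": 0.2},
  {"xyz": [-0.69,0.16,0],"turn": [0,0,0],"gripper": 0.2},
  {"xyz": [-0.69,0.16,0],"turn": [0,0,0],"gripper": 0.2},
  {"xyz": [-0.69,0.16,0],"turn": [0,0,0],"gripper": 0.2},
  {"xyz": [-0.69,0.16,0],"turn": [0,0,0],"gripper": 0.2},
])

```text
time_s: 8.4
position: [0.5433, -0.1526, 0.2516]
tool_rot: [[0.141, 0.99, -0.0], [0.99, -0.141, 0.0], [0.0, -0.0, -1.0]]
ft_force: [-0.6, 0.6, -0.6]
grip_width: 0.0515
```

>>> step_arm([
  {"xyz": [0,0,0],"turn": [0,0,0.98],"gripper": 0.2},
  {"xyz": [0,0,0],"turn": [0,0,0.98],"gripper": 0.2},
  {"xyz": [0,0,0],"turn": [0,0,0.98],"gripper": 0.2},
  {"xyz": [0,0,0],"turn": [0,0,0.98],"gripper": 0.2},
  {"xyz": [0,0,0],"turn": [0,0,0.98],"gripper": 0.2},
  {"xyz": [0,0,0],"turn": [0,0,0.98],"gripper": 0.2},
  {"xyz": [0,0,0],"turn": [0,0,0.98],"gripper": 0.2},
  {"xyz": [0,0,0],"turn": [0,0,0.98],"gripper": 0.2},
  {"xyz": [0,0,0],"turn": [0,0,0.98],"gripper": 0.2},
  {"xyz": [0,0,0],"turn": [0,0,0.98],"gripper": 0.2},
  {"xyz": [0,0,0],"turn": [0,0,0.98],"gripper": 0.2},
  {"xyz": [0,0,0],"turn": [0,0,0.98],"gripper": 0.2},
  {"xyz": [0,0,0],"turn": [0,0,0.98],"gripper": 0.2},
  {"xyz": [0,0,0],"turn": [0,0,0.98],"gripper": 0.2},
  {"xyz": [0,0,0],"turn": [0,0,0.98],"gripper": 0.2},
  {"xyz": [0,0,0],"turn": [0,0,0.98],"gripper": 0.2},
  {"xyz": [0,0,0],"turn": [0,0,0],"gripper": 0.2},
  {"xyz": [0,0,0],"turn": [0,0,0],"gripper": 0.2},
])

```text
time_s: 9.9
position: [0.5434, -0.1512, 0.2517]
tool_rot: [[0.984, 0.176, -0.0], [0.176, -0.984, 0.0], [-0.0, -0.0, -1.0]]
ft_force: [0.1, 0.3, 0.1]
grip_width: 0.0511
```

```bash
python3 - <<'E'
from h import *
import cv2
it=cams.camera_info('top');im,d=cams.get_image('top');P=cloud(it,d);x,y,h=P[...,0],P[...,1],P[...,2]
m=(h>.125)&(h<.16)&(x>.46)&(x<.56)&(y>.2)&(y<.32);q=P[m];print('fin',cv2.minAreaRect((q[:,:2]*1000).astype(np.float32)),len(q))
s=env.observe();R=np.array(s['tool_rot']);print(s['time_s'],s['position'],np.degrees(np.arctan2(R[1,0],R[0,0])),R[2])
i=cams.camera_info('wrist');im2,d2=cams.get_image('wrist')
cv2.imwrite('pics/w2.png',np.vstack([im2,cv2.resize(im[200:260,130:270],(420,180),interpolation=3)[:, :].repeat(1,0) if 0 else np.hstack([cv2.resize(im[205:265,140:205],(195,180),interpolation=3),np.zeros((180,365,3),np.uint8)])])[...,::-1])
P=cloud(i,d2);x,y,h=P[...,0],P[...,1],P[...,2];c=im2.astype(int)
m=(c[...,0]>c[...,2]*1.6)&(h>.085)&(h<.115)&(abs(x-.543)<.07)&(abs(y+.152)<.07);q=P[m];print('bar',cv2.minAreaRect((q[:,:2]*1000).astype(np.float32)),np.median(q[:,2]))
for nm,cc,r,zz in(('cup',(.538,-.052),.06,.06),('jug',(.543,-.2395),.05,.09)):
    m=(abs(h-zz)<.004)&(np.hypot(x-cc[0],y-cc[1])<r);q=P[m]
    if len(q):print(nm,cv2.minEnclosingCircle((q[:,:2]*1000).astype(np.float32)),len(q))
E
```

```text
fin ((508.9437561035156, 271.8590393066406), (10.639432907104492, 44.01231002807617), 80.61911010742188) 132
9.95 [ 0.54338973 -0.1512716   0.25174754] 10.165971726981802 [-2.17242246e-04 -2.35741375e-04 -9.99999949e-01]
bar ((540.4708862304688, -151.19422912597656), (11.561001777648926, 99.08853912353516), 9.651227951049805) 0.09820869704725532
cup ((536.6179809570312, -58.5373649597168), 45.8233757019043) 1456
jug ((540.2623291015625, -242.45457458496094), 40.6248893737793) 633
```

View pics/w2.png

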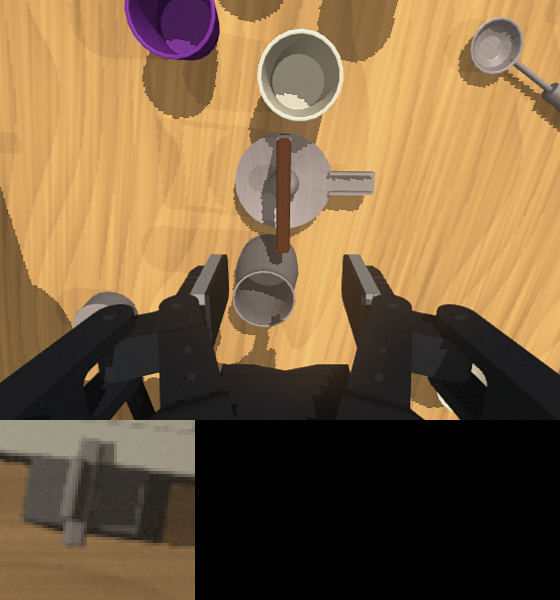

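The fin (inset) now lies square across the lid edge. The bar runs from (284,138) to (284,250), and the wrist view is centred on it to within 3 mm. Next I descend and grip it.

>>> step_arm([
  {"xyz": [-0.06,0,0.5],"turn": [0,0,0],"gripper": 0.0},
  {"xyz": [0,0,0.5],"turn": [0,0,0],"gripper": 0.0},
  {"xyz": [0,0,0.5],"turn": [0,0,0],"gripper": 0.0},
  {"xyz": [0,0,0.5],"turn": [0,0,0],"gripper": 0.0},
  {"xyz": [0,0,0.5],"turn": [0,0,0],"gripper": 0.0},
  {"xyz": [0,0,0.5],"turn": [0,0,0],"gripper": 0.0},
  {"xyz": [0,0,0.5],"turn": [0,0,0],"gripper": 0.0},
  {"xyz": [0,0,0.5],"turn": [0,0,0],"gripper": 0.0},
  {"xyz": [0,0,0],"turn": [0,0,0],"gripper": -0.3},
  {"xyz": [0,0,0],"turn": [0,0,0],"gripper": -0.45},
  {"xyz": [0,0,0],"turn": [0,0,0],"gripper": -0.5},
  {"xyz": [0,0,0],"turn": [0,0,0],"gripper": -0.55},
  {"xyz": [0,0,0],"turn": [0,0,0],"gripper": -0.6},
  {"xyz": [0,0,0],"turn": [0,0,0],"gripper": -0.65},
  {"xyz": [0,0,0],"turn": [0,0,0],"gripper": -0.7},
  {"xyz": [0,0,0],"turn": [0,0,0],"gripper": -0.75},
  {"xyz": [0,0,0],"turn": [0,0,0],"gripper": -1},
  {"xyz": [0,0,0],"turn": [0,0,0],"gripper": -1},
  {"xyz": [0,0,0],"turn": [0,0,0],"gripper": -1},
  {"xyz": [0,0,0],"turn": [0,0,0],"gripper": -1},
], squeeze=40)

```text
time_s: 11.67
position: [0.5416, -0.1518, 0.0926]
tool_rot: [[0.985, 0.174, 0.002], [0.174, -0.985, -0.001], [0.002, 0.001, -1.0]]
ft_force: [2.7, 1.5, 6.5]
grip_width: 0.0113
```

```bash
python3 - <<'E'
from h import *
import cv2
s=env.observe();print(s['time_s'],s['position'],s['grip_width'],s['ft_force'])
a,_=cams.get_image('side')
cv2.imwrite('pics/s1.png',cv2.resize(a[210:340,240:390],None,fx=4,fy=4,interpolation=3)[...,::-1])
E
```

```text
11.6667 [ 0.54162165 -0.15181359  0.09260262] 0.011345724932195725 [2.68710548 1.47002261 6.47651872]
```

View pics/s1.png

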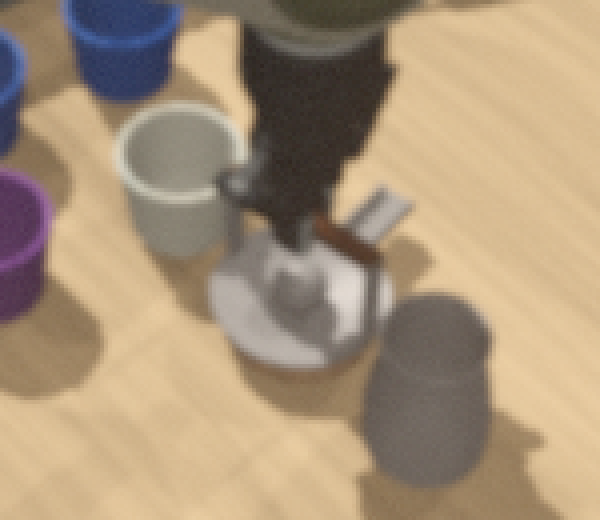

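The gripper has the bar (11.3 mm opening), with the ball in the middle of the dish at crop (297,290). Next is a gentle lift.

>>> step_arm([
  {"xyz": [0,0,-0.03],"turn": [0,0,0],"gripper": -1},
  {"xyz": [0,0,-0.06],"turn": [0,0,0],"gripper": -1},
  {"xyz": [0,0,-0.1],"turn": [0,0,0],"gripper": -1},
  {"xyz": [0,0,-0.14],"turn": [0,0,0],"gripper": -1},
  {"xyz": [0,0,-0.15],"turn": [0,0,0],"gripper": -1},
  {"xyz": [0,0,-0.15],"turn": [0,0,0],"gripper": -1},
  {"xyz": [0,0,-0.15],"turn": [0,0,0],"gripper": -1},
  {"xyz": [0,0,-0.15],"turn": [0,0,0],"gripper": -1},
  {"xyz": [0,0,-0.15],"turn": [0,0,0],"gripper": -1},
  {"xyz": [0,0,-0.15],"turn": [0,0,0],"gripper": -1},
  {"xyz": [0,0,-0.15],"turn": [0,0,0],"gripper": -1},
  {"xyz": [0,0,-0.15],"turn": [0,0,0],"gripper": -1},
  {"xyz": [0,0,-0.14],"turn": [0,0,0],"gripper": -1},
  {"xyz": [0,0,-0.1],"turn": [0,0,0],"gripper": -1},
  {"xyz": [0,0,-0.06],"turn": [0,0,0],"gripper": -1},
  {"xyz": [0,0,-0.03],"turn": [0,0,0],"gripper": -1},
  {"xyz": [0,0,0],"turn": [0,0,0],"gripper": -1},
  {"xyz": [0,0,0],"turn": [0,0,0],"gripper": -1},
  {"xyz": [0,0,0],"turn": [0,0,0],"gripper": -1},
])

```text
time_s: 13.3
position: [0.541, -0.1517, 0.166]
tool_rot: [[0.985, 0.174, -0.001], [0.174, -0.985, 0.0], [-0.0, -0.0, -1.0]]
ft_force: [-0.6, -0.4, -3.1]
grip_width: 0.011
```

```bash
python3 - <<'E'
from h import *
import cv2
s=env.observe();R=np.array(s['tool_rot']);print(s['time_s'],s['position'],s['grip_width'],s['ft_force'],np.degrees(np.arctan2(R[1,0],R[0,0])),R[2])
a,d=cams.get_image('side');i=cams.camera_info('side')
cv2.imwrite('pics/s2.png',cv2.resize(a[190:340,240:390],None,fx=4,fy=4,interpolation=3)[...,::-1])
P=cloud(i,d);x,y,h=P[...,0],P[...,1],P[...,2]
# dish rim points, level check: fit plane to rim ring
m=(h>.07)&(h<.125)&(np.hypot(x-.5416,y+.1518)<.056)&(np.hypot(x-.5416,y+.1518)>.042);q=P[m];print(len(q),np.percentile(q[:,2],[5,25,50,75,95]))
# beak
m=(h>.08)&(h<.115)&(x>.6)&(x<.66)&(y>-.17)&(y<-.1);q=P[m];print('beak',len(q),q.mean(0) if len(q) else 0, q[q[:,0]>q[:,0].max()-.01].mean(0) if len(q) else 0)
# cup rim by wrist pixel from earlier and top colour mask
w=np.load('top0.npz');it=cams.camera_info('top');im=w['im'].astype(int)
m=((im.min(2)>115)).astype(np.uint8);m[:,:290]=0;m[:,332:]=0;m[:195]=0;m[245:]=0
c=max(cv2.findContours(m,0,2)[0],key=len);e=cv2.fitEllipse(c);print('cup top',e,onz(it,e[0],.06))
E
```

```text
13.3 [ 0.5409557  -0.15173524  0.16602046] 0.011026999390509414 [-0.58795252 -0.39520776 -3.14881885] 10.023066115101651 [-4.94170490e-04 -3.94684097e-04 -9.99999800e-01]
357 [0.09554804 0.09708088 0.09854857 0.10071923 0.11834708]
beak 144 [ 0.618656   -0.13791162  0.09880457] [ 0.63199115 -0.13488473  0.09825707]Traceback (most recent call last):
  File "<stdin>", line 14, in <module>
ValueError: max() iterable argument is empty
```

View pics/s2.png

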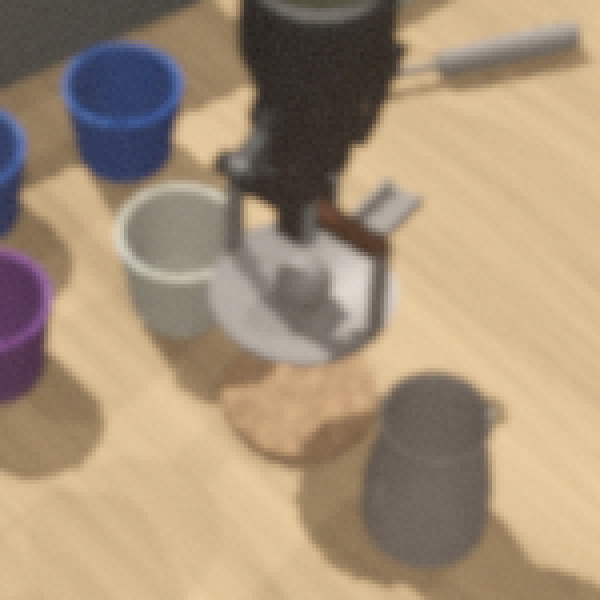

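The dish is lifted level (rim and beak both at about z 0.098), with the ball centred at crop (300,285) and the cup undisturbed. Next is a smooth quarter turn counter-clockwise.

>>> step_arm([
  {"xyz": [0,0,0],"turn": [0,0,-0.1],"gripper": -1},
  {"xyz": [0,0,0],"turn": [0,0,-0.2],"gripper": -1},
  {"xyz": [0,0,0],"turn": [0,0,-0.3],"gripper": -1},
  {"xyz": [0,0,0],"turn": [0,0,-0.4],"gripper": -1},
  {"xyz": [0,0,0],"turn": [0,0,-0.5],"gripper": -1},
  {"xyz": [0,0,0],"turn": [0,0,-0.6],"gripper": -1},
  {"xyz": [0,0,0],"turn": [0,0,-0.6],"gripper": -1},
  {"xyz": [0,0,0],"turn": [0,0,-0.6],"gripper": -1},
  {"xyz": [0,0,0],"turn": [0,0,-0.6],"gripper": -1},
  {"xyz": [0,0,0],"turn": [0,0,-0.6],"gripper": -1},
  {"xyz": [0,0,0],"turn": [0,0,-0.6],"gripper": -1},
  {"xyz": [0,0,0],"turn": [0,0,-0.6],"gripper": -1},
  {"xyz": [0,0,0],"turn": [0,0,-0.6],"gripper": -1},
  {"xyz": [0,0,0],"turn": [0,0,-0.6],"gripper": -1},
  {"xyz": [0,0,0],"turn": [0,0,-0.6],"gripper": -1},
  {"xyz": [0,0,0],"turn": [0,0,-0.6],"gripper": -1},
  {"xyz": [0,0,0],"turn": [0,0,-0.6],"gripper": -1},
  {"xyz": [0,0,0],"turn": [0,0,-0.6],"gripper": -1},
  {"xyz": [0,0,0],"turn": [0,0,-0.6],"gripper": -1},
  {"xyz": [0,0,0],"turn": [0,0,-0.6],"gripper": -1},
])

```text
time_s: 15.02
position: [0.5411, -0.1518, 0.1663]
tool_rot: [[0.524, 0.851, -0.0], [0.851, -0.524, -0.0], [-0.0, -0.0, -1.0]]
ft_force: [-0.0, -0.5, -3.0]
grip_width: 0.0113
```

>>> step_arm([
  {"xyz": [0,0,0],"turn": [0,0,-0.6],"gripper": -1},
  {"xyz": [0,0,0],"turn": [0,0,-0.6],"gripper": -1},
  {"xyz": [0,0,0],"turn": [0,0,-0.6],"gripper": -1},
  {"xyz": [0,0,0],"turn": [0,0,-0.6],"gripper": -1},
  {"xyz": [0,0,0],"turn": [0,0,-0.6],"gripper": -1},
  {"xyz": [0,0,0],"turn": [0,0,-0.6],"gripper": -1},
  {"xyz": [0,0,0],"turn": [0,0,-0.6],"gripper": -1},
  {"xyz": [0,0,0],"turn": [0,0,-0.6],"gripper": -1},
  {"xyz": [0,0,0],"turn": [0,0,-0.6],"gripper": -1},
  {"xyz": [0,0,0],"turn": [0,0,-0.5],"gripper": -1},
  {"xyz": [0,0,0],"turn": [0,0,-0.5],"gripper": -1},
  {"xyz": [0,0,0],"turn": [0,0,-0.4],"gripper": -1},
  {"xyz": [0,0,0],"turn": [0,0,-0.3],"gripper": -1},
  {"xyz": [0,0,0],"turn": [0,0,-0.2],"gripper": -1},
  {"xyz": [0,0,0],"turn": [0,0,-0.1],"gripper": -1},
  {"xyz": [0,0,0],"turn": [0,0,0],"gripper": -1},
  {"xyz": [0,0,0],"turn": [0,0,0],"gripper": -1},
  {"xyz": [0,0,0],"turn": [0,0,0],"gripper": -1},
])

```text
time_s: 16.52
position: [0.5411, -0.1518, 0.1663]
tool_rot: [[-0.036, 0.999, -0.0], [0.999, 0.036, 0.0], [0.0, -0.0, -1.0]]
ft_force: [-0.5, 0.3, -4.3]
grip_width: 0.0111
```

```bash
python3 - <<'E'
from h import *
import cv2
s=env.observe();R=np.array(s['tool_rot']);print(s['time_s'],s['position'],s['grip_width'],s['ft_force'],np.degrees(np.arctan2(R[1,0],R[0,0])),R[2])
a,d=cams.get_image('side');i=cams.camera_info('side');t,dt=cams.get_image('top');it=cams.camera_info('top')
A=cv2.resize(a[190:340,240:390],(400,400),interpolation=3);T=cv2.resize(t[165:265,290:390],(400,400),interpolation=3)
cv2.imwrite('pics/s3.png',np.hstack([A,T])[...,::-1])
print('cup side',onz(i,(285.6,248),.06))
for n,ii,dd in(('side',i,d),('top',it,dt)):
    P=cloud(ii,dd);x,y,h=P[...,0],P[...,1],P[...,2]
    m=(h>.085)&(h<.11)&(abs(x-.54)<.03)&(y>-.095)&(y<-.03);q=P[m]
    if len(q):print(n,'beak',len(q),q.mean(0).round(4),q[q[:,1]>q[:,1].max()-.01].mean(0).round(4),q[:,1].max())
    v,u=np.nonzero(m);print(u.min(),u.max(),v.min(),v.max()) if len(u) else 0
    m=(abs(h-.098)<.012)&(np.hypot(x-.541,y+.151)<.055)&(np.hypot(x-.541,y+.151)>.042);q=P[m];print(np.c_[np.linalg.lstsq(np.c_[q[:,:2]-[.541,-.151],np.ones(len(q))],q[:,2],rcond=None)[0]].T.round(4))
E
```

```text
16.5167 [ 0.54107621 -0.15178377  0.16631119] 0.01108850133350829 [-0.52653445  0.28053419 -4.26538077] 92.06004318739194 [ 2.50679659e-05 -1.25733752e-05 -1.00000000e+00]
cup side [ 0.5392 -0.0526]
side beak 162 [ 0.54   -0.0762  0.0991] [ 0.5408 -0.0606  0.0981] -0.05499911041035066
283 302 234 250
[[-0.0049  0.0169  0.0991]]
top beak 190 [ 0.5408 -0.0738  0.099 ] [ 0.5402 -0.0598  0.0981] -0.054934131213468906
313 330 211 221
[[-0.0507  0.0324  0.0987]]
```

View pics/s3.png

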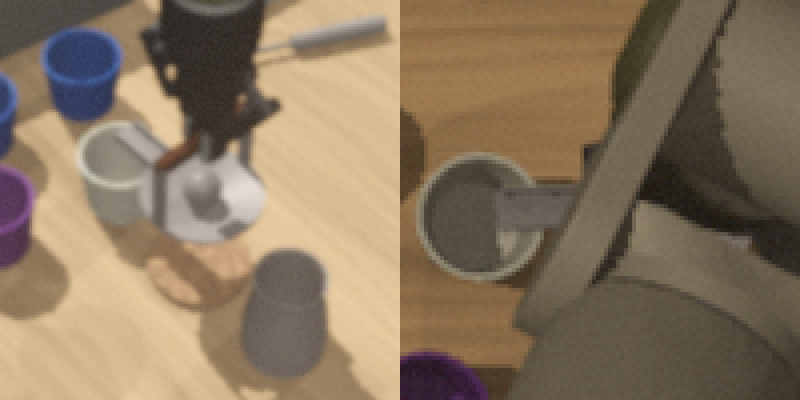

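The beak tip at about (0.540, −0.056, 0.098) is 4 mm from the cup axis at (0.539, −0.052). The dish is right over the coaster and level, and the ball is in the middle. I'll let it settle briefly, then hand in.

>>> step_arm([
  {"xyz": [0,0,0],"turn": [0,0,0],"gripper": -1},
  {"xyz": [0,0,0],"turn": [0,0,0],"gripper": -1},
  {"xyz": [0,0,0],"turn": [0,0,0],"gripper": -1},
  {"xyz": [0,0,0],"turn": [0,0,0],"gripper": -1},
  {"xyz": [0,0,0],"turn": [0,0,0],"gripper": -1},
  {"xyz": [0,0,0],"turn": [0,0,0],"gripper": -1},
])

```text
time_s: 17.12
position: [0.5411, -0.1518, 0.1663]
tool_rot: [[-0.036, 0.999, -0.0], [0.999, 0.036, -0.0], [-0.0, -0.0, -1.0]]
ft_force: [-0.2, -0.0, -4.1]
grip_width: 0.0112
```

```bash
python3 -c "
from h import *
s=env.observe();print(s['time_s'],s['position'],s['qvel'],s['ft_force'],s['grip_width']);print(order.close_job())"
```

```text
17.1167 [ 0.54105692 -0.15180912  0.1663214 ] [-0.05868047  0.02702847 -0.02288504 -0.04152285 -0.10613362 -0.08622245] [-0.21444323 -0.02704677 -4.0869729 ] 0.011153559696088017
the job is handed in; nothing more can be done
None
```

The job is handed in at 17.1 s; no verdict is reported. I turned the latch across the shut lid, took the dish by its bar, lifted it about 74 mm and turned it about 82° until the beak was over the white cup.

**Last checks:**
- **Latch:** it turned about 87°. The top view afterwards put it nearly square to the lid edge (about 86.6°), with the lid shut.
- **Beak:** the tip was about 4 mm from the cup's axis and 38 mm above its rim.
- **Dish:** it was over its coaster, held steady and carried only by the fingers (11 mm grip opening). Its centre stayed within about 2 mm of where it was gripped.
- **Ball and surroundings:** the ball was in the middle of the dish. The cup and jug looked undisturbed in the last picture. I did not re-check the tamper after the start, but the arm stayed well clear of it.

**One disagreement:** the level fit from the side camera gave about 0.02 rad of tilt, while the top camera gave about 0.06 rad. The top view was largely hidden by the arm, so I relied on the side view and the tool pose, which was exactly vertical.

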